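# Kit the power boards with matching new capacitors

### The job

The four new blue capacitors on the mat are to replace the brown ones still soldered on the four power boards. Put each new capacitor into the job tray whose board carries a brown one of the same size, setting it down gently (not dropping it) so that it stands upright on the floor of the empty compartment, and leave the two loose brown used capacitors where they are.

Things in the scene. Friction and masses are not known exactly. Their poses are not given: they have to be found in the camera images.
- cap_20: new capacitor, smallest of the four: upright plain cylinder with a blue sleeve, silver top, pale stripe down one side; 20 mm diameter, 45 mm tall. Loose, stands on the green mat (mat top 2 mm above the work surface). Origin: centre of its underside, z up.
- cap_30: new capacitor, second smallest of the four: upright plain cylinder with a blue sleeve, silver top, pale stripe down one side; 30 mm diameter, 50 mm tall. Loose, stands on the green mat (mat top 2 mm above the work surface). Origin: centre of its underside, z up.
- cap_40: new capacitor, second largest of the four: upright plain cylinder with a blue sleeve, silver top, pale stripe down one side; 40 mm diameter, 60 mm tall. Loose, stands on the green mat (mat top 2 mm above the work surface). Origin: centre of its underside, z up.
- cap_50: new capacitor, largest of the four: upright plain cylinder with a blue sleeve, silver top, pale stripe down one side; 50 mm diameter, 75 mm tall. Loose, stands on the green mat (mat top 2 mm above the work surface). Origin: centre of its underside, z up.
- tray_20: fixed black job tray on the mat, 196 x 84 mm, walls 15 mm high and 4 mm thick; its green board carries a brown capacitor 20 mm wide, 45 mm tall (smallest of four). Empty 76 x 76 mm compartment on the robot's side; board beyond it from x = +42 mm, brown can at x = +116, y = +8; other parts up to 35 mm high. Origin: underside below the empty compartment's centre; floor at z = 3 mm.
- tray_30: fixed black job tray on the mat, 196 x 84 mm, walls 15 mm high and 4 mm thick; its green board carries a brown capacitor 30 mm wide, 50 mm tall (second smallest of four). Empty 76 x 76 mm compartment on the robot's side; board beyond it from x = +42 mm, brown can at x = +116, y = +8; other parts up to 35 mm high. Origin: underside below the empty compartment's centre; floor at z = 3 mm.
- tray_40: fixed black job tray on the mat, 196 x 84 mm, walls 15 mm high and 4 mm thick; its green board carries a brown capacitor 40 mm wide, 60 mm tall (second largest of four). Empty 76 x 76 mm compartment on the robot's side; board beyond it from x = +42 mm, brown can at x = +116, y = +8; other parts up to 35 mm high. Origin: underside below the empty compartment's centre; floor at z = 3 mm.
- tray_50: fixed black job tray on the mat, 196 x 84 mm, walls 15 mm high and 4 mm thick; its green board carries a brown capacitor 50 mm wide, 75 mm tall (largest of four). Empty 76 x 76 mm compartment on the robot's side; board beyond it from x = +42 mm, brown can at x = +116, y = +8; other parts up to 35 mm high. Origin: underside below the empty compartment's centre; floor at z = 3 mm.
- used_30: used capacitor, not wanted: upright cylinder with a brown sleeve and bulged silver top, 30 mm diameter, 53 mm tall, loose on the mat among the new ones. Origin: centre of its underside, z up.
- used_40: used capacitor, not wanted: upright cylinder with a brown sleeve and bulged silver top, 40 mm diameter, 63 mm tall, loose on the mat among the new ones. Origin: centre of its underside, z up.

How it is judged (in metres and radians):
At the end, for the whole second after the job is handed in: Each blue capacitor stands upright (within 0.1 rad), released and at rest, on the floor (within 4 mm) of the empty compartment of the tray whose board has the brown capacitor of its own size, within 31 mm of that compartment's centre along each side (x of cap_20 in the frame of tray_20 between -0.031 and 0.031 m and y of cap_20 in the frame of tray_20 between -0.031 and 0.031 m and z of cap_20 in the frame of tray_20 below 0.007 m and angle between each of cap_20, cap_30, cap_40, cap_50's own z axis and vertical below 0.1 rad and linear speed of each of cap_20, cap_30, cap_40, cap_50 below 0.02 m/s and contact force between each of cap_20, cap_30, cap_40, cap_50 and the fingers below 0.05 N and x of cap_30 in the frame of tray_30 between -0.031 and 0.031 m and y of cap_30 in the frame of tray_30 between -0.031 and 0.031 m and z of cap_30 in the frame of tray_30 below 0.007 m and x of cap_40 in the frame of tray_40 between -0.031 and 0.031 m and y of cap_40 in the frame of tray_40 between -0.031 and 0.031 m and z of cap_40 in the frame of tray_40 below 0.007 m and x of cap_50 in the frame of tray_50 between -0.031 and 0.031 m and y of cap_50 in the frame of tray_50 between -0.031 and 0.031 m and z of cap_50 in the frame of tray_50 below 0.007 m); the robot touches nothing.
It fails at once if a new capacitor is dropped (falls free by more than about 2 cm, reaching 0.6 m/s out of the fingers) ((linear speed of cap_20 above 0.6 m/s and contact force between cap_20 and the fingers below 0.05 N) or (linear speed of cap_30 above 0.6 m/s and contact force between cap_30 and the fingers below 0.05 N) or (linear speed of cap_40 above 0.6 m/s and contact force between cap_40 and the fingers below 0.05 N) or (linear speed of cap_50 above 0.6 m/s and contact force between cap_50 and the fingers below 0.05 N)).
It fails at once if the 30 mm brown used capacitor is moved more than 15 mm or tipped over (distance of used_30 from where it was at the start of the episode above 0.015 m or angle between used_30's own z axis and vertical above 0.3 rad).
It fails at once if the 40 mm brown used capacitor is moved more than 15 mm or tipped over (distance of used_40 from where it was at the start of the episode above 0.015 m or angle between used_40's own z axis and vertical above 0.3 rad).
It also fails if it takes over 99 s, if anything falls off the work surface, if the arm or the gripper's body presses on something with over 40 N, if the wrist force passes 120 N, or if a joint passes its speed limit or range.

### The arm

A 6-joint arm with a two-finger parallel gripper is mounted at the origin on the work surface. World frame = base frame: x ahead of the robot, y to its left, z up, the work surface at z = 0. Lengths are in mm, angles in rad, forces in N, time in s.
With the tool pointing down it reaches from about 350 to 975 mm from the base axis. Payload 7.1 kg.
Tool frame: the origin (TCP) lies between the finger pads; the fingertips stand 19 mm ahead of it and the grasp point (between the pads) is the TCP (ctrl.finger_overhang is the distance from the TCP to the fingertips, in mm); z points along the fingers, y is the line along which they close (so a half turn about z gives the same grasp; the last joint's range is limited). The gripper opens to 88 mm and grips with 3 to 60 N. Pads are 20 mm wide; open, the fingers measure 115 mm over their backs; the gripper's body (75 mm by 178 mm) begins 61 mm behind the grasp point.
Start: joints at [1.283, 0.423, 1.63, -0, 1.089, -0.019], TCP at [165.953, 602.548, 241.675] pointing down, gripper open.
Joint ranges: [-3, 3], [-0.9, 2.11], [0.09, 2.58], [-1.31, 4.45], [0.11, 2.69], [-2.54, 2.54]. Speed limits (rad/s): [2.39, 2.39, 3.01, 3.14, 3.14, 3.14].

### API

Orientations are given as a rotation vector (axis times angle).
In Python, from workcell import ctrl gives the robot as it stands. The module is installed in compiled form; this text tells all that it offers.
- The arm moves only by the tool arm_command, never from a script. Its argument "rows" is one flat list of numbers, 7 for each row, row after row: the turn, a rotation vector about the tool's x, y, z scaled (see below), then the shift along the tool's x, y, z scaled (see below), then the opening, from -1 (shut) to 1 (fully open). A call has 1 to 5 rows; each row is the pose to reach, as a shift and turn from the pose commanded when the call began, along the tool's axes at that moment, turning the shorter way round; what a row does not reach only later rows make up. The controller multiplies each number of a shift by 80 mm and each number of a turn by 180 degrees. A row lasts 1/10 s, in which the tool goes at most 50 mm and 8.59 degrees, less where a joint would pass 70% of its speed; a pose out of reach is approached as far as the arm can. A call with a number of a shift or a turn outside -1 to 1 is refused whole. A call with a gripper value outside its range is refused whole. The fingers move at their own pace and stop on an object; the grip force is fixed at half the most. Time passes only in rows, so rows that repeat a pose let the fingers close. It gives the time, the measured TCP pose, the force, the opening and the grip force at its end, in the units of the state.
- ctrl.get_obs(): the state, without advancing time (a new reading comes with each control period).
- ctrl.get_image(name): name is "scene" or "top" or "wrist"; returns (picture, depth): 400x640x3 uint8, red, green, blue; 400x640 float32, mm along the optical axis (not along the pixel's ray), 0 where there is no reading.
- ctrl.camera_params(name): a dict with "camera_matrix" (3x3 intrinsics, pixels), "world_to_cam" (4x4, takes a point from world to camera coordinates); the wrist camera has in their place "tool_from_camera" (4x4, takes a point from camera to tool coordinates, whose origin is the TCP and whose axes are the flange's). Camera axes: x right, y down, z forward; pixel columns grow to the right and rows downward; lengths in mm; the calibration is good to about 2 mm. A picture is of the moment at which its call begins: read the wrist's pose just before it. camera_params takes no time and is no camera call.
- ctrl.close_job(): hands the job in; it is judged then, once.
The state is a dict: "t": time; "qpos": joint angles; "qvel": joint speeds; "joint_torque": joint torques, N m; "ee_pos": TCP position; "orientation": TCP orientation; "ft_force": force on the tool from outside, world axes, zero at the start; "moment": the same for the moment, N m; "width": finger opening in mm; "grasp_force": force on a finger pad.
Only numpy, scipy, OpenCV 4.12 (cv2) and the standard library are available. Lean on these libraries where they do the work, as an engineer would, in place of code of your own. Each camera call takes 0.05 s, during which the arm holds its last target. There are 200 camera calls.

## Working session

There is one attempt and no reset: what is moved stays moved. The work goes in short steps, Python scripts to look and compute and a tool call to move; the robot and the scene stay as the last step left them, time stands still between calls to the robot, and variables do not carry over. Pictures are saved under pics/ and viewed, at most 14 in all, crops included, and the job is handed in when it is done.

Besides the shell and the picture viewer there is one more tool, called after ">>>" by a JSON object that holds its "fn" and its "kwargs", one argument or row to a line. arm_command: Moves the arm, as the interface text tells. Shifts and turns lie within -1 to 1; 1 stands for 80 mm of shift or 180 degrees of turn. Its arguments: {"type":"object","properties":{"rows":{"type":"array","items":{"type":"number"}}},"required":["rows"]}

```bash
mkdir -p pics; cat > h.py <<'E'
import numpy as np, cv2
from workcell import ctrl
from scipy.spatial.transform import Rotation as R
def world(name,depth):
    p=ctrl.camera_params(name);K=np.array(p["camera_matrix"]);T=np.linalg.inv(np.array(p["world_to_cam"]))
    v,u=np.mgrid[0:400,0:640]
    c=np.stack([(u-K[0,2])/K[0,0]*depth,(v-K[1,2])/K[1,1]*depth,depth],-1)
    return c@T[:3,:3].T+T[:3,3]
E
python3 - <<'E'
from h import *
o=ctrl.get_obs();print(o['t'],o['ee_pos'],o['orientation'],o['width'])
for n in("top","scene"):
    im,d=ctrl.get_image(n);np.savez(n,im=im,d=d);cv2.imwrite(f"pics/{n}.png",im[...,::-1])
    print(n,ctrl.camera_params(n))
E
```

```text
0.0 [165.79983204 602.0588083  240.92665696] [-4.20786217e-01 -3.11309061e+00  2.36796298e-03] 87.82432281050781
top {'camera_matrix': array([[381.92155159,   0.        , 317.80261691],
       [  0.        , 381.92155159, 200.37719341],
       [  0.        ,   0.        ,   1.        ]]), 'world_to_cam': array([[ 2.62819960e-02, -9.99648243e-01,  3.55617401e-03,
        -1.65880335e+01],
       [-9.82303496e-01, -2.64855775e-02, -1.85414011e-01,
         5.49445040e+02],
       [ 1.85442977e-01,  1.37980813e-03, -9.82654058e-01,
         7.40123570e+02],
       [ 0.00000000e+00,  0.00000000e+00,  0.00000000e+00,
         1.00000000e+00]])}
scene {'camera_matrix': array([[476.24908849,   0.        , 319.97442368],
       [  0.        , 476.24908849, 191.51588101],
       [  0.        ,   0.        ,   1.        ]]), 'world_to_cam': array([[-6.50663236e-01,  7.59185411e-01,  1.65790458e-02,
         3.18759882e+02],
       [ 5.87677638e-01,  5.17258353e-01, -6.22156564e-01,
        -2.88027763e+02],
       [-4.80907837e-01, -3.95071269e-01, -7.82717283e-01,
         1.38395681e+03],
       [ 0.00000000e+00,  0.00000000e+00,  0.00000000e+00,
         1.00000000e+00]])}
```

View pics/top.png

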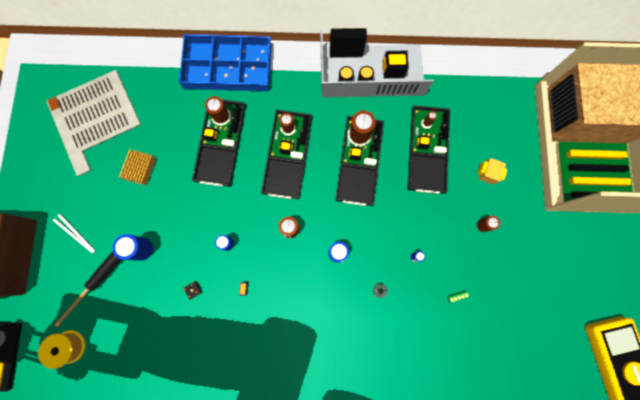

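View pics/scene.png

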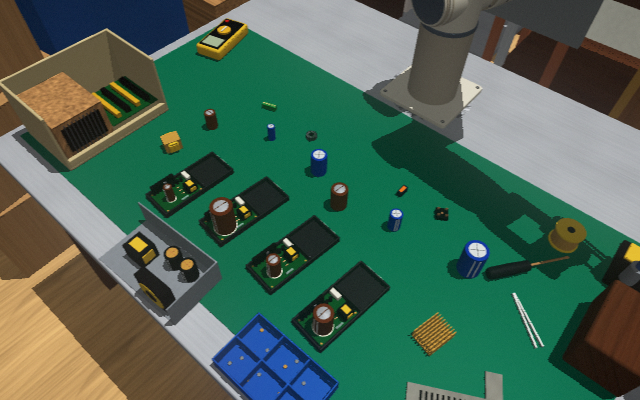

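The top view shows, left to right: trays at columns 217, 287, 360 and 430, apparently the 40, 30, 50 and 20 mm ones. Blue cans are at (125,246) large, (222,241), (339,252) and (419,256) small. Used cans are at (289,226) and (489,223). A screwdriver handle sits close to the largest can. The scene view agrees with this.

```bash
python3 - <<'E'
from h import *
z=np.load("top.npz");im,d=z['im'],z['d'];W=world("top",d);ok=d>0
print("mat z",np.median(W[300:310,480:560,2]), "valid",ok.mean())
p=ctrl.camera_params("top")
K=np.array(p["camera_matrix"]);T=np.linalg.inv(p["world_to_cam"])
def ray(uv,zz):
    q=T[:3,:3]@np.linalg.inv(K)@[uv[0],uv[1],1];return T[:3,3]+q*(zz-T[2,3])/q[2]
# cans: top discs from height clusters
for nm,(u,v),h in [("c50",(125,246),77),("c30",(222,241),52),("c40",(339,252),62),("c20",(419,256),47),("u40?",(289,226),65),("u30?",(489,223),55),
   ("t1",(215,105),0),("t2",(287,120),0),("t3",(362,124),0),("t4",(431,117),0)]:
    s=np.s_[v-24:v+24,u-22:u+22];Z=W[s];zz=Z[...,2].copy();zz[~ok[s]]=0
    top=np.percentile(zz[zz>0],99.7) if h==0 else np.percentile(zz[14:34,12:32],98)
    m=(zz>top-6).astype(np.uint8)
    n,l,st,c=cv2.connectedComponentsWithStats(m);i=1+np.argmax(st[1:,4])
    P=Z[l==i];cnt=cv2.findContours((l==i).astype(np.uint8),0,1)[0][0].reshape(-1,2)
    hull=P[:,:2].astype(np.float32);(cx,cy),r=cv2.minEnclosingCircle(hull)
    px=c[i]+[u-22,v-24];A=st[i,4]
    print(nm,"top z %.1f"%np.median(P[:,2]),"mean",P[:,:2].mean(0).round(1),"circ",round(cx,1),round(cy,1),"2r %.1f"%(2*r),"areadiam %.1f"%(2*np.sqrt(A/np.pi)*np.median(d[s][l==i])/K[0,0]),"px",px.round(1))
# trays
hsv=cv2.cvtColor(im,cv2.COLOR_RGB2HSV)
dark=((hsv[...,2]<75)).astype(np.uint8)
for u,v in [(215,166),(283,179),(357,186),(428,177)]:
    sub=np.zeros_like(dark);sub[v-28:v+28,u-32:u+32]=dark[v-28:v+28,u-32:u+32]
    n,l,st,c=cv2.connectedComponentsWithStats(sub);i=l[v,u]
    cnt=cv2.findContours((l==i).astype(np.uint8),0,1)[0][0].reshape(-1,2)
    Q=np.array([ray(q,17)[:2] for q in cnt],np.float32)
    near=cv2.boxPoints(cv2.minAreaRect(Q))
    print("tray",(u,v),cv2.minAreaRect(Q),near.round(0).tolist(),"floor z",np.median(W[v-4:v+4,u-4:u+4,2]).round(1))
big=cv2.resize(im[90:270,100:500],None,fx=2,fy=2,interpolation=cv2.INTER_CUBIC);cv2.imwrite("pics/crop.png",big[...,::-1])
E
```

```text
mat z 1.3172245057315308 valid 0.99594140625
c50 top z 76.9 mean [442.8 373.1] circ 443.1 373.9 2r 50.4 areadiam 50.0 px [124.8 246.6]
c30 top z 51.6 mean [458.9 190.4] circ 458.6 190.9 2r 29.5 areadiam 29.9 px [221.8 241.8]
c40 top z 61.7 mean [445.3 -45.4] circ 445.2 -45.6 2r 39.6 areadiam 39.6 px [338.2 251.4]
c20 top z 46.4 mean [ 440.8 -210.5] circ 441.3 -211.4 2r 20.5 areadiam 20.4 px [418.9 256.2]
u40? top z 62.1 mean [493.6  57.7] circ 493.7 57.6 2r 39.8 areadiam 39.0 px [287.5 225.9]
u30? top z 51.7 mean [ 513.3 -361.2] circ 513.4 -361.7 2r 29.8 areadiam 29.7 px [492.3 222.4]
t1 top z 70.7 mean [746.4 224.5] circ 747.3 224.1 2r 40.6 areadiam 37.6 px [213.5 104.7]
t2 top z 60.3 mean [722.5  70.8] circ 722.7 71.2 2r 30.1 areadiam 28.9 px [285.9 119.2]
t3 top z 85.4 mean [711.9 -90.6] circ 712.1 -90.8 2r 49.8 areadiam 46.8 px [362.8 121.2]
t4 top z 54.9 mean [ 742.2 -242.4] circ 742.8 -242.8 2r 20.9 areadiam 19.6 px [431.6 115.3]
tray (215, 166) ((642.9926147460938, 224.66537475585938), (85.74877166748047, 109.52417755126953), 83.90213012695312) [[584.0, 188.0], [693.0, 176.0], [702.0, 261.0], [593.0, 273.0]] floor z 4.4
tray (283, 179) ((618.3734130859375, 73.4364013671875), (82.71685028076172, 107.21297454833984), 83.27320861816406) [[560.0, 39.0], [667.0, 26.0], [676.0, 108.0], [570.0, 121.0]] floor z 4.7
tray (357, 186) ((601.0689697265625, -86.12464904785156), (81.06631469726562, 95.5819320678711), 83.03571319580078) [[549.0, -121.0], [644.0, -132.0], [653.0, -52.0], [559.0, -40.0]] floor z 4.7
tray (428, 177) ((629.7942504882812, -241.65081787109375), (83.71505737304688, 92.0582046508789), 86.44261169433594) [[581.0, -281.0], [673.0, -286.0], [678.0, -203.0], [586.0, -197.0]] floor z 4.3
```

View pics/crop.png

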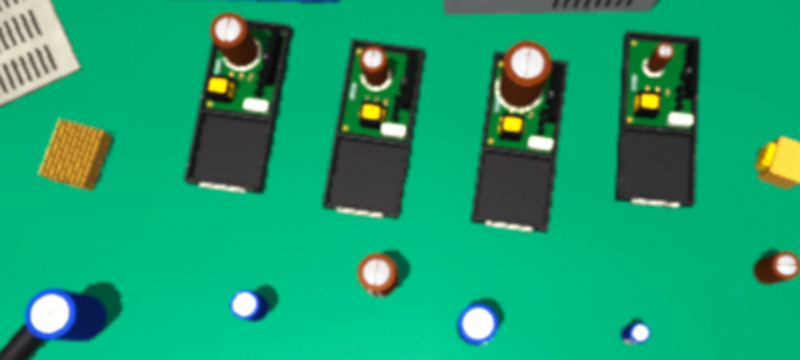

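The tops, diameters and heights all match the given sizes. The tray can tops read 8–10 mm above the mat heights, which fits the tray and board thickness.

| Capacitor | Position (mm) | Tray | Compartment centre (mm) |
|---|---|---|---|
| cap_50 | (443, 373.5) | third | (596, -85) |
| cap_40 | (445, -45.5) | first | (630.5, 227.5) |
| cap_30 | (459, 190.5) | second | (606.5, 76) |
| cap_20 | (441, -211) | fourth | (626, -243) |

First I'll square the gripper to the world axes, then go to cap_50.

>>> {"fn": "arm_command", "kwargs": {
  "rows": [0, 0, -0.03, 0, 0, 0, 1, 0, 0, -0.06, 0, 0, 0, 1, 0, 0, -0.0856, 0, 0, 0, 1, 0, 0, -0.0856, 0, 0, 0, 1]
}}

```text
t: 0.5
ee_pos: [165.9, 602.3, 241.2]
orientation: [0.001, -3.141, 0.001]
ft_force: [-0.2, 0.6, 1.5]
width: 87.8
grasp_force: 0.0
```

>>> {"fn": "arm_command", "kwargs": {
  "rows": [0, 0, 0, -0.25, -0.2, 0, 1, 0, 0, 0, -0.55, -0.45, 0, 1, 0, 0, 0, -0.866, -0.716, 0, 1, 0, 0, 0, -0.866, -0.716, 0, 1]
}}

```text
t: 0.9
ee_pos: [237.3, 543.1, 241.4]
orientation: [0.008, 3.141, -0.002]
ft_force: [-0.6, -0.4, -0.1]
width: 88.0
grasp_force: 0.0
```

```bash
cat > s.py <<'E'
from h import *
o=ctrl.get_obs();M=R.from_rotvec(o['orientation']).as_matrix()
print("t%.1f"%o['t'],np.round(o['ee_pos'],1),"xt",M[:,0].round(3),"yt",M[:,1].round(3),"w%.1f g%.1f"%(o['width'],o['grasp_force']),np.round(o['ft_force'],1))
E
python3 s.py
```

```text
t0.9 [237.3 543.1 241.4] xt [-1.     0.005 -0.   ] yt [ 0.005  1.    -0.002] w88.0 g0.0 [-0.6 -0.4 -0.1]
```

>>> {"fn": "arm_command", "kwargs": {
  "rows": [0, 0, 0, -0.25, -0.2, 0, 1, 0, 0, 0, -0.55, -0.45, 0, 1, 0, 0, 0, -0.866, -0.716, 0, 1]
}}

```text
t: 1.2
ee_pos: [304.6, 488.0, 241.6]
orientation: [-0.001, -3.141, -0.0]
ft_force: [0.3, 0.2, 0.8]
width: 87.6
grasp_force: 0.0
```

>>> {"fn": "arm_command", "kwargs": {
  "rows": [0, 0, 0, -0.25, -0.2, 0, 1, 0, 0, 0, -0.55, -0.45, 0, 1, 0, 0, 0, -0.866, -0.716, 0, 1]
}}

```text
t: 1.5
ee_pos: [374.1, 430.6, 241.6]
orientation: [-0.002, -3.141, -0.0]
ft_force: [-0.1, -0.2, -0.3]
width: 87.8
grasp_force: 0.0
```

>>> {"fn": "arm_command", "kwargs": {
  "rows": [0, 0, 0, -0.25, -0.2, 0, 1, 0, 0, 0, -0.55, -0.45, 0, 1, 0, 0, 0, -0.866, -0.716, 0, 1, 0, 0, 0, -0.866, -0.716, 0, 1, 0, 0, 0, -0.866, -0.716, 0, 1]
}}

```text
t: 2.0
ee_pos: [443.1, 373.6, 241.5]
orientation: [-0.004, -3.141, -0.0]
ft_force: [-0.3, 0.5, -0.0]
width: 87.4
grasp_force: 0.0
```

>>> {"fn": "arm_command", "kwargs": {
  "rows": [0, 0, 0, 0, 0, 0.3, 1, 0, 0, 0, 0, 0, 0.6, 1, 0, 0, 0, 0, 0, 0.9, 1, 0, 0, 0, 0, 0, 0.9, 1, 0, 0, 0, 0, 0, 0.9, 1]
}}

```text
t: 2.5
ee_pos: [442.3, 374.3, 169.8]
orientation: [0.001, -3.141, 0.001]
ft_force: [-0.2, 0.5, 0.7]
width: 87.4
grasp_force: 0.0
```

>>> {"fn": "arm_command", "kwargs": {
  "rows": [0, 0, 0, 0, 0, 0.25, 1, 0, 0, 0, 0, 0, 0.5, 1, 0, 0, 0, 0, 0, 0.7, 1, 0, 0, 0, 0, 0, 0.8, 1]
}}

```text
t: 2.9
ee_pos: [443.1, 374.1, 106.0]
orientation: [-0.0, 3.141, 0.001]
ft_force: [0.1, 0.1, 0.1]
width: 87.9
grasp_force: 0.0
```

>>> {"fn": "arm_command", "kwargs": {
  "rows": [0, 0, 0, 0, 0, 0.2, 1, 0, 0, 0, 0, 0, 0.4, 1, 0, 0, 0, 0, 0, 0.55, 1, 0, 0, 0, 0, 0, 0.63, 1, 0, 0, 0, 0, 0, 0.63, 1]
}}

```text
t: 3.4
ee_pos: [442.7, 373.2, 54.5]
orientation: [0.0, -3.14, 0.001]
ft_force: [-0.6, -0.5, -0.4]
width: 87.5
grasp_force: 0.0
```

>>> {"fn": "arm_command", "kwargs": {
  "rows": [0, 0, 0, 0, 0, 0, 0.3, 0, 0, 0, 0, 0, 0, -1, 0, 0, 0, 0, 0, 0, -1, 0, 0, 0, 0, 0, 0, -1, 0, 0, 0, 0, 0, 0, -1]
}}

```text
t: 3.9
ee_pos: [443.2, 373.5, 55.5]
orientation: [-0.0, 3.141, 0.0]
ft_force: [-0.2, -0.0, -1.2]
width: 51.3
grasp_force: 0.0
```

>>> {"fn": "arm_command", "kwargs": {
  "rows": [0, 0, 0, 0, 0, 0, -1, 0, 0, 0, 0, 0, 0, -1, 0, 0, 0, 0, 0, 0, -1]
}}

```text
t: 4.2
ee_pos: [443.2, 373.6, 55.5]
orientation: [-0.0, 3.141, 0.0]
ft_force: [-0.7, -0.4, 2.7]
width: 49.8
grasp_force: 30.0
```

>>> {"fn": "arm_command", "kwargs": {
  "rows": [0, 0, 0, 0, 0, -0.05, -1, 0, 0, 0, 0, 0, -0.15, -1, 0, 0, 0, 0, 0, -0.3, -1, 0, 0, 0, 0, 0, -0.45, -1, 0, 0, 0, 0, 0, -0.6, -1]
}}

```text
t: 4.7
ee_pos: [443.3, 373.6, 104.7]
orientation: [-0.0, 3.141, 0.001]
ft_force: [0.0, 0.0, -2.0]
width: 49.8
grasp_force: 30.0
```

>>> {"fn": "arm_command", "kwargs": {
  "rows": [0, 0, 0, 0, 0, -0.15, -1, 0, 0, 0, 0, 0, -0.3, -1, 0, 0, 0, 0, 0, -0.45, -1, 0, 0, 0, 0, 0, -0.52, -1, 0, 0, 0, 0, 0, -0.52, -1]
}}

```text
t: 5.2
ee_pos: [443.6, 373.8, 146.0]
orientation: [-0.0, 3.14, 0.002]
ft_force: [-0.1, -0.8, -2.8]
width: 49.7
grasp_force: 30.0
```

>>> {"fn": "arm_command", "kwargs": {
  "rows": [0, 0, 0, -0.04, -0.12, 0, -1, 0, 0, 0, -0.1, -0.3, 0, -1, 0, 0, 0, -0.17, -0.5, 0, -1, 0, 0, 0, -0.24, -0.72, 0, -1, 0, 0, 0, -0.319, -0.955, 0, -1]
}}

```text
t: 5.7
ee_pos: [468.8, 295.0, 144.4]
orientation: [-0.001, -3.141, 0.001]
ft_force: [-0.0, -0.0, -0.7]
width: 49.6
grasp_force: 30.0
```

>>> {"fn": "arm_command", "kwargs": {
  "rows": [0, 0, 0, -0.08, -0.24, 0, -1, 0, 0, 0, -0.16, -0.48, 0, -1, 0, 0, 0, -0.24, -0.72, 0, -1, 0, 0, 0, -0.319, -0.955, 0, -1]
}}

```text
t: 6.1
ee_pos: [494.3, 218.2, 144.5]
orientation: [-0.001, -3.141, 0.001]
ft_force: [-0.6, 0.6, -2.0]
width: 49.4
grasp_force: 30.0
```

>>> {"fn": "arm_command", "kwargs": {
  "rows": [0, 0, 0, -0.08, -0.24, 0, -1, 0, 0, 0, -0.16, -0.48, 0, -1, 0, 0, 0, -0.24, -0.72, 0, -1, 0, 0, 0, -0.319, -0.955, 0, -1]
}}

```text
t: 6.5
ee_pos: [519.6, 141.9, 144.5]
orientation: [-0.001, -3.141, 0.001]
ft_force: [-0.0, -0.9, -1.4]
width: 49.6
grasp_force: 30.0
```

>>> {"fn": "arm_command", "kwargs": {
  "rows": [0, 0, 0, -0.08, -0.24, 0, -1, 0, 0, 0, -0.16, -0.48, 0, -1, 0, 0, 0, -0.24, -0.72, 0, -1, 0, 0, 0, -0.319, -0.955, 0, -1]
}}

```text
t: 6.9
ee_pos: [544.9, 65.5, 144.5]
orientation: [-0.002, -3.141, 0.0]
ft_force: [-0.7, 0.1, -2.1]
width: 49.8
grasp_force: 30.0
```

>>> {"fn": "arm_command", "kwargs": {
  "rows": [0, 0, 0, -0.08, -0.24, 0, -1, 0, 0, 0, -0.16, -0.48, 0, -1, 0, 0, 0, -0.24, -0.72, 0, -1, 0, 0, 0, -0.319, -0.955, 0, -1]
}}

```text
t: 7.3
ee_pos: [570.2, -10.8, 144.4]
orientation: [-0.002, -3.14, 0.0]
ft_force: [0.3, -1.1, -2.2]
width: 49.5
grasp_force: 30.0
```

>>> {"fn": "arm_command", "kwargs": {
  "rows": [0, 0, 0, -0.1, -0.3, 0, -1, 0, 0, 0, -0.2, -0.6, 0, -1, 0, 0, 0, -0.28, -0.85, 0, -1, 0, 0, 0, -0.319, -0.955, 0, -1, 0, 0, 0, -0.319, -0.955, 0, -1]
}}

```text
t: 7.8
ee_pos: [595.9, -86.6, 144.5]
orientation: [-0.004, -3.141, -0.0]
ft_force: [0.1, 0.5, -2.8]
width: 49.5
grasp_force: 30.0
```

```bash
python3 s.py; python3 - <<'E'
from h import *
im,d=ctrl.get_image("scene");cv2.imwrite("pics/s2.png",im[...,::-1])
E
```

```text
t7.8 [595.9 -86.6 144.5] xt [-1.     0.002  0.001] yt [0.002 1.    0.   ] w49.5 g30.0 [ 0.1  0.5 -2.8]
```

View pics/s2.png

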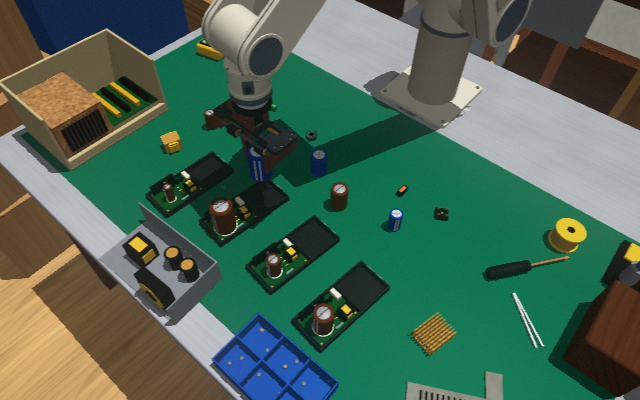

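The largest can is held upright above the third tray, at pixel (258,165), and both used cans are in place. Lowering it.

>>> {"fn": "arm_command", "kwargs": {
  "rows": [0, 0, 0, 0, 0.01, 0.15, -1, 0, 0, 0, 0, 0.02, 0.35, -1, 0, 0, 0, 0, 0.02, 0.55, -1, 0, 0, 0, 0, 0.02, 0.7, -1, 0, 0, 0, 0, 0.02, 0.8, -1]
}}

```text
t: 8.35
ee_pos: [595.3, -82.8, 78.7]
orientation: [0.001, -3.139, -0.001]
ft_force: [-0.2, -0.0, -1.8]
width: 49.4
grasp_force: 30.0
```

>>> {"fn": "arm_command", "kwargs": {
  "rows": [0, 0, 0, 0, 0, 0.1, -1, 0, 0, 0, 0, 0, 0.18, -1, 0, 0, 0, 0, 0, 0.23, -1, 0, 0, 0, 0, 0, 0.26, -1, 0, 0, 0, 0, 0, 0.26, -1]
}}

```text
t: 8.85
ee_pos: [596.3, -83.4, 60.0]
orientation: [-0.0, 3.142, -0.0]
ft_force: [-0.2, 0.2, -2.0]
width: 49.7
grasp_force: 30.0
```

```bash
python3 s.py; python3 - <<'E'
from h import *
im,d=ctrl.get_image("scene");cv2.imwrite("pics/s3.png",cv2.resize(im[100:280,100:420],None,fx=2.5,fy=2.5)[...,::-1])
E
```

```text
t8.8 [596.3 -83.4  60. ] xt [-1. -0. -0.] yt [-0.  1. -0.] w49.7 g30.0 [-0.2  0.2 -2. ]
```

View pics/s3.png

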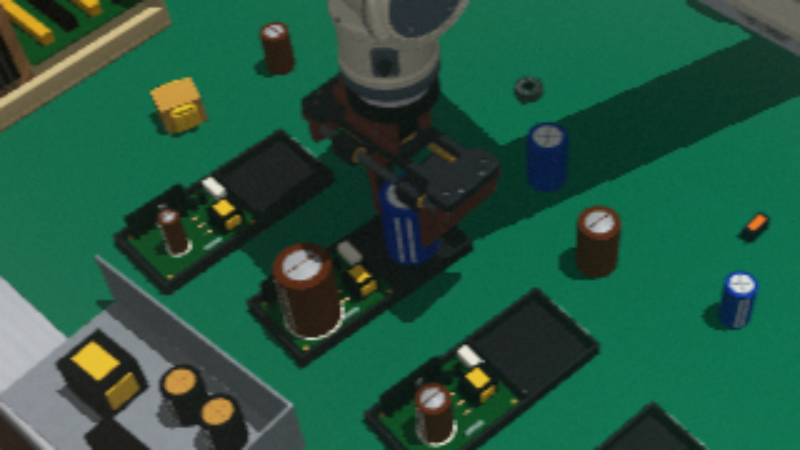

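The can sits inside the compartment, at crop pixel (410,240), and is still carried about 1 mm above the floor. I'll lower it to contact.

>>> {"fn": "arm_command", "kwargs": {
  "rows": [0, 0, 0, 0, 0, 0.01, -1, 0, 0, 0, 0, 0, 0.02, -1, 0, 0, 0, 0, 0, 0.02, -1]
}}

```text
t: 9.2
ee_pos: [596.4, -83.3, 58.6]
orientation: [-0.0, 3.141, -0.0]
ft_force: [0.3, 0.4, -2.3]
width: 49.9
grasp_force: 30.0
```

>>> {"fn": "arm_command", "kwargs": {
  "rows": [0, 0, 0, 0, 0, 0.006, -1, 0, 0, 0, 0, 0, 0.012, -1, 0, 0, 0, 0, 0, 0.012, -1]
}}

```text
t: 9.5
ee_pos: [596.4, -83.3, 58.5]
orientation: [-0.0, 3.141, -0.0]
ft_force: [-1.6, 1.4, 7.7]
width: 49.4
grasp_force: 30.0
```

>>> {"fn": "arm_command", "kwargs": {
  "rows": [0, 0, 0, 0, 0, 0, 0.2, 0, 0, 0, 0, 0, 0, 0.4, 0, 0, 0, 0, 0, 0, 1, 0, 0, 0, 0, 0, 0, 1, 0, 0, 0, 0, 0, 0, 1]
}}

```text
t: 10.0
ee_pos: [596.3, -83.3, 57.4]
orientation: [0.0, -3.141, -0.0]
ft_force: [-0.1, -0.1, -0.6]
width: 81.0
grasp_force: 0.0
```

>>> {"fn": "arm_command", "kwargs": {
  "rows": [0, 0, 0, 0, 0, -0.1, 1, 0, 0, 0, 0, 0, -0.3, 1, 0, 0, 0, 0, 0, -0.6, 1, 0, 0, 0, 0, 0, -0.9, 1]
}}

```text
t: 10.4
ee_pos: [596.3, -83.3, 131.4]
orientation: [-0.0, 3.141, -0.0]
ft_force: [-0.6, -0.4, 0.3]
width: 88.0
grasp_force: 0.0
```

>>> {"fn": "arm_command", "kwargs": {
  "rows": [0, 0, 0, 0.2, 0.05, 0, 1, 0, 0, 0, 0.5, 0.12, 0, 1, 0, 0, 0, 0.944, 0.24, 0, 1]
}}

```text
t: 10.7
ee_pos: [522.0, -64.4, 131.4]
orientation: [0.0, 3.137, -0.001]
ft_force: [-0.3, 0.2, -0.0]
width: 87.7
grasp_force: 0.0
```

>>> {"fn": "arm_command", "kwargs": {
  "rows": [0, 0, 0, 0.4, 0.1, 0, 1, 0, 0, 0, 0.75, 0.18, 0, 1, 0, 0, 0, 0.944, 0.24, 0, 1, 0, 0, 0, 0.944, 0.24, 0, 1, 0, 0, 0, 0.944, 0.24, 0, 1]
}}

```text
t: 11.2
ee_pos: [446.6, -45.1, 130.7]
orientation: [-0.0, 3.139, -0.001]
ft_force: [0.8, -0.4, -0.3]
width: 87.9
grasp_force: 0.0
```

```bash
python3 s.py; python3 - <<'E'
from h import *
im,d=ctrl.get_image("scene");cv2.imwrite("pics/s4.png",cv2.resize(im[100:280,100:420],None,fx=2.5,fy=2.5)[...,::-1])
W=world("scene",d)
m=(W[...,2]>73)&(abs(W[...,0]-596)<40)&(abs(W[...,1]+84)<40)&(W[...,2]<84)
print(m.sum(),W[m].mean(0),cv2.minEnclosingCircle(W[m][:,:2].astype(np.float32)))
E
```

```text
t11.2 [446.6 -45.1 130.7] xt [-1.    -0.    -0.003] yt [-0.  1. -0.] w87.9 g0.0 [ 0.8 -0.4 -0.3]
330 [597.93514916 -80.34585872  80.57143784] ((596.0960083007812, -81.08672332763672), 26.07724380493164)
```

View pics/s4.png

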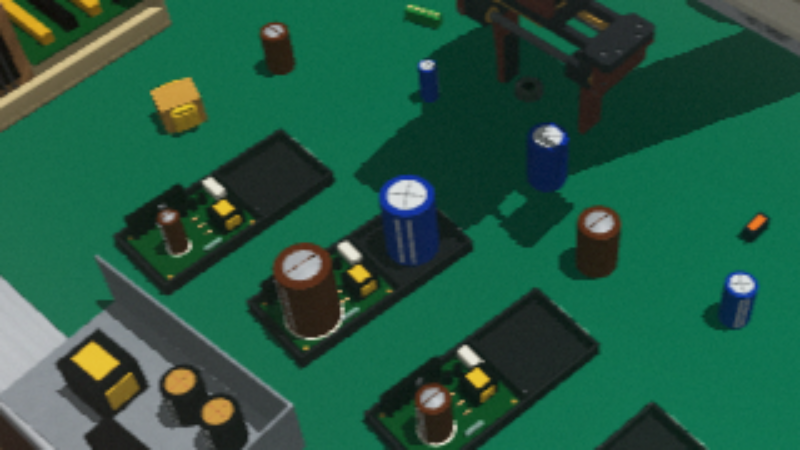

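The largest can stands upright in its compartment, with its top at z = 80, and the gripper is over the 40 mm can. Next I grasp cap_40.

>>> {"fn": "arm_command", "kwargs": {
  "rows": [0, 0, 0, 0, 0, 0.2, 1, 0, 0, 0, 0, 0, 0.4, 1, 0, 0, 0, 0.01, 0, 0.6, 1]
}}

```text
t: 11.55
ee_pos: [446.4, -45.3, 81.3]
orientation: [0.0, 3.139, -0.001]
ft_force: [0.2, 0.3, -0.4]
width: 88.1
grasp_force: 0.0
```

>>> {"fn": "arm_command", "kwargs": {
  "rows": [0, 0, 0, 0, 0, 0.2, 1, 0, 0, 0, 0, 0, 0.4, 1, 0, 0, 0, 0, 0, 0.5, 1, 0, 0, 0, 0, 0, 0.5, 1]
}}

```text
t: 11.95
ee_pos: [444.8, -45.1, 40.7]
orientation: [0.0, -3.14, -0.0]
ft_force: [0.4, 1.0, 0.9]
width: 88.0
grasp_force: 0.0
```

>>> {"fn": "arm_command", "kwargs": {
  "rows": [0, 0, 0, 0, 0, 0, 0.2, 0, 0, 0, 0, 0, 0, 0, 0, 0, 0, 0, 0, 0, -1, 0, 0, 0, 0, 0, 0, -1, 0, 0, 0, 0, 0, 0, -1]
}}

```text
t: 12.45
ee_pos: [444.7, -45.0, 41.9]
orientation: [-0.0, 3.141, -0.0]
ft_force: [0.3, 0.6, -0.1]
width: 51.3
grasp_force: 0.0
```

>>> {"fn": "arm_command", "kwargs": {
  "rows": [0, 0, 0, 0, 0, 0, -1, 0, 0, 0, 0, 0, 0, -1, 0, 0, 0, 0, 0, 0, -1, 0, 0, 0, 0, 0, 0, -1]
}}

```text
t: 12.85
ee_pos: [444.5, -44.9, 41.6]
orientation: [-0.0, 3.141, -0.0]
ft_force: [-0.7, -0.2, 3.6]
width: 39.5
grasp_force: 30.0
```

>>> {"fn": "arm_command", "kwargs": {
  "rows": [0, 0, 0, 0, 0, -0.05, -1, 0, 0, 0, 0, 0, -0.15, -1, 0, 0, 0, 0, 0, -0.3, -1, 0, 0, 0, 0, 0, -0.45, -1, 0, 0, 0, 0, 0, -0.6, -1]
}}

```text
t: 13.35
ee_pos: [444.6, -45.0, 90.9]
orientation: [-0.0, 3.141, -0.0]
ft_force: [-0.2, 0.2, -0.9]
width: 39.5
grasp_force: 30.0
```

>>> {"fn": "arm_command", "kwargs": {
  "rows": [0, 0, 0, 0, 0, -0.15, -1, 0, 0, 0, 0, 0, -0.3, -1, 0, 0, 0, 0, 0, -0.45, -1, 0, 0, 0, 0, 0, -0.5, -1, 0, 0, 0, 0, 0, -0.5, -1]
}}

```text
t: 13.85
ee_pos: [444.8, -45.0, 130.3]
orientation: [-0.0, 3.14, -0.0]
ft_force: [0.1, -0.1, -1.1]
width: 39.6
grasp_force: 30.0
```

>>> {"fn": "arm_command", "kwargs": {
  "rows": [0, 0, 0, -0.07, 0.1, 0, -1, 0, 0, 0, -0.18, 0.26, 0, -1, 0, 0, 0, -0.3, 0.44, 0, -1, 0, 0, 0, -0.44, 0.64, 0, -1, 0, 0, 0, -0.581, 0.852, 0, -1]
}}

```text
t: 14.35
ee_pos: [491.6, 24.8, 128.9]
orientation: [0.001, -3.141, -0.0]
ft_force: [-0.0, -1.6, -0.4]
width: 39.3
grasp_force: 30.0
```

>>> {"fn": "arm_command", "kwargs": {
  "rows": [0, 0, 0, -0.15, 0.22, 0, -1, 0, 0, 0, -0.29, 0.43, 0, -1, 0, 0, 0, -0.44, 0.64, 0, -1, 0, 0, 0, -0.581, 0.852, 0, -1]
}}

```text
t: 14.75
ee_pos: [538.0, 93.5, 128.8]
orientation: [0.001, -3.141, 0.0]
ft_force: [-0.4, -1.1, -0.8]
width: 39.3
grasp_force: 30.0
```

>>> {"fn": "arm_command", "kwargs": {
  "rows": [0, 0, 0, -0.15, 0.22, 0, -1, 0, 0, 0, -0.29, 0.43, 0, -1, 0, 0, 0, -0.44, 0.64, 0, -1, 0, 0, 0, -0.581, 0.852, 0, -1]
}}

```text
t: 15.15
ee_pos: [584.2, 161.7, 128.5]
orientation: [0.001, -3.14, 0.0]
ft_force: [0.5, -0.4, -1.3]
width: 39.6
grasp_force: 30.0
```

>>> {"fn": "arm_command", "kwargs": {
  "rows": [0, 0, 0, -0.18, 0.27, 0, -1, 0, 0, 0, -0.35, 0.52, 0, -1, 0, 0, 0, -0.5, 0.74, 0, -1, 0, 0, 0, -0.581, 0.852, 0, -1, 0, 0, 0, -0.581, 0.852, 0, -1]
}}

```text
t: 15.65
ee_pos: [630.6, 229.6, 128.7]
orientation: [0.003, -3.141, 0.0]
ft_force: [0.1, -0.3, -0.5]
width: 39.7
grasp_force: 30.0
```

```bash
python3 s.py
```

```text
t15.7 [630.6 229.6 128.7] xt [-1.    -0.002  0.   ] yt [-0.002  1.    -0.   ] w39.7 g30.0 [ 0.1 -0.3 -0.5]
```

>>> {"fn": "arm_command", "kwargs": {
  "rows": [0, 0, 0, 0, -0.01, 0.12, -1, 0, 0, 0, 0, -0.02, 0.3, -1, 0, 0, 0, 0, -0.02, 0.48, -1, 0, 0, 0, 0, -0.02, 0.62, -1, 0, 0, 0, 0, -0.02, 0.7, -1]
}}

```text
t: 16.15
ee_pos: [629.3, 225.3, 71.4]
orientation: [-0.001, -3.139, 0.001]
ft_force: [0.2, 0.3, -0.6]
width: 39.9
grasp_force: 30.0
```

>>> {"fn": "arm_command", "kwargs": {
  "rows": [0, 0, 0, 0, 0, 0.1, -1, 0, 0, 0, 0, 0, 0.2, -1, 0, 0, 0, 0, 0, 0.28, -1, 0, 0, 0, 0, 0, 0.33, -1, 0, 0, 0, 0, 0, 0.33, -1]
}}

```text
t: 16.65
ee_pos: [630.0, 226.0, 46.5]
orientation: [0.0, -3.141, 0.0]
ft_force: [0.3, 0.1, -1.0]
width: 39.5
grasp_force: 30.0
```

>>> {"fn": "arm_command", "kwargs": {
  "rows": [0, 0, 0, 0, 0, 0, -1, 0, 0, 0, 0, 0, 0, -1]
}}

```text
t: 16.85
ee_pos: [630.6, 226.2, 47.5]
orientation: [-0.0, 3.141, 0.0]
ft_force: [-0.4, 0.1, -0.6]
width: 39.6
grasp_force: 30.0
```

>>> {"fn": "arm_command", "kwargs": {
  "rows": [0, 0, 0, 0, 0, 0.012, -1, 0, 0, 0, 0, 0, 0.025, -1, 0, 0, 0, 0, 0, 0.025, -1, 0, 0, 0, 0, 0, 0.025, -1]
}}

```text
t: 17.25
ee_pos: [630.3, 226.1, 45.1]
orientation: [0.0, -3.142, 0.0]
ft_force: [-0.3, -0.2, -0.7]
width: 39.4
grasp_force: 30.0
```

>>> {"fn": "arm_command", "kwargs": {
  "rows": [0, 0, 0, 0, 0, 0.008, -1, 0, 0, 0, 0, 0, 0.008, -1, 0, 0, 0, 0, 0, 0.008, -1]
}}

```text
t: 17.55
ee_pos: [630.4, 226.2, 44.7]
orientation: [-0.0, 3.141, 0.0]
ft_force: [-0.8, -1.0, 1.5]
width: 39.9
grasp_force: 30.0
```

>>> {"fn": "arm_command", "kwargs": {
  "rows": [0, 0, 0, 0, 0, 0, 0.1, 0, 0, 0, 0, 0, 0, 0.3, 0, 0, 0, 0, 0, 0, 1, 0, 0, 0, 0, 0, 0, 1, 0, 0, 0, 0, 0, 0, 1]
}}

```text
t: 18.05
ee_pos: [630.3, 226.1, 44.4]
orientation: [0.0, -3.142, 0.0]
ft_force: [-0.3, 0.5, -0.6]
width: 76.7
grasp_force: 0.0
```

>>> {"fn": "arm_command", "kwargs": {
  "rows": [0, 0, 0, 0, 0, -0.1, 1, 0, 0, 0, 0, 0, -0.3, 1, 0, 0, 0, 0, 0, -0.6, 1, 0, 0, 0, 0, 0, -0.9, 1]
}}

```text
t: 18.45
ee_pos: [630.5, 226.2, 118.4]
orientation: [-0.0, 3.141, 0.0]
ft_force: [0.3, -0.1, -0.1]
width: 87.8
grasp_force: 0.0
```

>>> {"fn": "arm_command", "kwargs": {
  "rows": [0, 0, 0, 0.2, -0.04, 0, 1, 0, 0, 0, 0.45, -0.09, 0, 1, 0, 0, 0, 0.715, -0.148, 0, 1]
}}

```text
t: 18.75
ee_pos: [573.3, 214.4, 118.3]
orientation: [0.0, 3.139, 0.001]
ft_force: [-0.0, 0.5, -0.6]
width: 87.9
grasp_force: 0.0
```

>>> {"fn": "arm_command", "kwargs": {
  "rows": [0, 0, 0, 0.25, -0.05, 0, 1, 0, 0, 0, 0.5, -0.1, 0, 1, 0, 0, 0, 0.715, -0.148, 0, 1]
}}

```text
t: 19.05
ee_pos: [515.4, 202.4, 118.0]
orientation: [-0.0, 3.14, 0.001]
ft_force: [-0.4, -0.5, -0.2]
width: 87.7
grasp_force: 0.0
```

>>> {"fn": "arm_command", "kwargs": {
  "rows": [0, 0, 0, 0.25, -0.05, 0, 1, 0, 0, 0, 0.5, -0.1, 0, 1, 0, 0, 0, 0.715, -0.148, 0, 1, 0, 0, 0, 0.715, -0.148, 0, 1, 0, 0, 0, 0.715, -0.148, 0, 1]
}}

```text
t: 19.55
ee_pos: [459.9, 191.0, 117.7]
orientation: [-0.001, 3.139, 0.001]
ft_force: [0.2, 0.3, 0.7]
width: 87.9
grasp_force: 0.0
```

```bash
python3 s.py; python3 - <<'E'
from h import *
im,d=ctrl.get_image("scene");W=world("scene",d)
for x,y,h in[(596,-83,80),(630,226,65)]:
    m=(abs(W[...,2]-h)<4)&(abs(W[...,0]-x)<40)&(abs(W[...,1]-y)<40)
    print(m.sum(),W[m].mean(0),cv2.minEnclosingCircle(W[m][:,:2].astype(np.float32)))
E
```

```text
t19.6 [459.9 191.  117.7] xt [-1.    -0.    -0.002] yt [-0.     1.     0.001] w87.9 g0.0 [0.2 0.3 0.7]
303 [597.19095094 -80.9902143   80.86941141] ((595.7557373046875, -82.26226043701172), 25.715259552001953)
288 [632.32757699 226.83244009  65.72112511] ((631.2095947265625, 226.72320556640625), 20.25518798828125)
```

cap_40 is placed, with its top at z = 65 and centred at (631, 227). Now cap_30.

>>> {"fn": "arm_command", "kwargs": {
  "rows": [0, 0, 0, 0, 0, 0.2, 1, 0, 0, 0, 0, 0, 0.4, 1, 0, 0, 0, 0.01, 0, 0.6, 1]
}}

```text
t: 19.9
ee_pos: [459.8, 191.1, 68.4]
orientation: [0.0, 3.139, 0.001]
ft_force: [0.0, -0.1, -0.3]
width: 87.6
grasp_force: 0.0
```

>>> {"fn": "arm_command", "kwargs": {
  "rows": [0, 0, 0, 0, 0, 0.2, 1, 0, 0, 0, 0, 0, 0.33, 1, 0, 0, 0, 0, 0, 0.4, 1, 0, 0, 0, 0, 0, 0.4, 1]
}}

```text
t: 20.3
ee_pos: [458.1, 190.6, 36.0]
orientation: [0.0, -3.141, 0.0]
ft_force: [-0.1, 0.5, -0.4]
width: 88.0
grasp_force: 0.0
```

>>> {"fn": "arm_command", "kwargs": {
  "rows": [0, 0, 0, 0, 0, 0, 0.2, 0, 0, 0, 0, 0, 0, 0, 0, 0, 0, 0, 0, 0, -1, 0, 0, 0, 0, 0, 0, -1, 0, 0, 0, 0, 0, 0, -1]
}}

```text
t: 20.8
ee_pos: [458.0, 190.6, 36.7]
orientation: [-0.0, 3.141, 0.0]
ft_force: [0.3, 0.3, 0.4]
width: 50.9
grasp_force: 0.0
```

>>> {"fn": "arm_command", "kwargs": {
  "rows": [0, 0, 0, 0, 0, 0, -1, 0, 0, 0, 0, 0, 0, -1, 0, 0, 0, 0, 0, 0, -1, 0, 0, 0, 0, 0, 0, -1, 0, 0, 0, 0, 0, 0, -1]
}}

```text
t: 21.3
ee_pos: [457.9, 190.6, 36.5]
orientation: [-0.0, 3.142, 0.0]
ft_force: [0.1, 0.6, 1.2]
width: 29.4
grasp_force: 30.0
```

>>> {"fn": "arm_command", "kwargs": {
  "rows": [0, 0, 0, 0, 0, -0.05, -1, 0, 0, 0, 0, 0, -0.15, -1, 0, 0, 0, 0, 0, -0.3, -1, 0, 0, 0, 0, 0, -0.45, -1, 0, 0, 0, 0, 0, -0.6, -1]
}}

```text
t: 21.8
ee_pos: [458.1, 190.7, 85.9]
orientation: [-0.0, 3.141, 0.0]
ft_force: [-0.5, -0.0, -1.5]
width: 29.4
grasp_force: 30.0
```

>>> {"fn": "arm_command", "kwargs": {
  "rows": [0, 0, 0, 0, 0, -0.15, -1, 0, 0, 0, 0, 0, -0.25, -1, 0, 0, 0, 0, 0, -0.28, -1, 0, 0, 0, 0, 0, -0.28, -1]
}}

```text
t: 22.2
ee_pos: [458.1, 190.7, 107.3]
orientation: [-0.0, 3.141, 0.0]
ft_force: [0.3, 0.0, -0.1]
width: 29.5
grasp_force: 30.0
```

>>> {"fn": "arm_command", "kwargs": {
  "rows": [0, 0, 0, -0.1, -0.08, 0, -1, 0, 0, 0, -0.25, -0.19, 0, -1, 0, 0, 0, -0.42, -0.33, 0, -1, 0, 0, 0, -0.619, -0.478, 0, -1]
}}

```text
t: 22.6
ee_pos: [508.7, 151.1, 106.5]
orientation: [-0.0, -3.141, 0.0]
ft_force: [0.3, 0.2, -1.3]
width: 29.5
grasp_force: 30.0
```

>>> {"fn": "arm_command", "kwargs": {
  "rows": [0, 0, 0, -0.2, -0.16, 0, -1, 0, 0, 0, -0.4, -0.32, 0, -1, 0, 0, 0, -0.619, -0.478, 0, -1]
}}

```text
t: 22.9
ee_pos: [558.3, 112.4, 106.5]
orientation: [-0.001, -3.141, 0.0]
ft_force: [0.1, 1.0, -0.2]
width: 29.9
grasp_force: 30.0
```

>>> {"fn": "arm_command", "kwargs": {
  "rows": [0, 0, 0, -0.2, -0.16, 0, -1, 0, 0, 0, -0.4, -0.31, 0, -1, 0, 0, 0, -0.55, -0.43, 0, -1, 0, 0, 0, -0.619, -0.478, 0, -1, 0, 0, 0, -0.619, -0.478, 0, -1]
}}

```text
t: 23.4
ee_pos: [607.1, 75.1, 106.6]
orientation: [-0.002, -3.142, -0.0]
ft_force: [-1.3, 1.3, -0.5]
width: 29.8
grasp_force: 30.0
```

>>> {"fn": "arm_command", "kwargs": {
  "rows": [0, 0, 0, 0, 0, 0.12, -1, 0, 0, 0, 0, 0, 0.25, -1, 0, 0, 0, 0, 0, 0.35, -1, 0, 0, 0, 0, 0, 0.4, -1, 0, 0, 0, 0, 0, 0.4, -1]
}}

```text
t: 23.9
ee_pos: [605.7, 76.1, 73.8]
orientation: [0.001, -3.14, 0.0]
ft_force: [0.1, -1.0, 0.2]
width: 29.4
grasp_force: 30.0
```

>>> {"fn": "arm_command", "kwargs": {
  "rows": [0, 0, 0, 0, 0, 0.15, -1, 0, 0, 0, 0, 0, 0.28, -1, 0, 0, 0, 0, 0, 0.36, -1, 0, 0, 0, 0, 0, 0.41, -1, 0, 0, 0, 0, 0, 0.41, -1]
}}

```text
t: 24.4
ee_pos: [606.0, 75.8, 41.3]
orientation: [0.0, -3.14, 0.0]
ft_force: [-0.2, -0.5, 0.2]
width: 29.6
grasp_force: 30.0
```

>>> {"fn": "arm_command", "kwargs": {
  "rows": [0, 0, 0, 0, 0, 0.01, -1, 0, 0, 0, 0, 0, 0.015, -1, 0, 0, 0, 0, 0, 0.015, -1, 0, 0, 0, 0, 0, 0.015, -1]
}}

```text
t: 24.8
ee_pos: [606.7, 75.9, 41.2]
orientation: [-0.0, 3.141, 0.0]
ft_force: [0.3, -0.8, -0.6]
width: 29.6
grasp_force: 30.0
```

>>> {"fn": "arm_command", "kwargs": {
  "rows": [0, 0, 0, 0, 0, 0.01, -1, 0, 0, 0, 0, 0, 0.018, -1, 0, 0, 0, 0, 0, 0.018, -1, 0, 0, 0, 0, 0, 0.018, -1]
}}

```text
t: 25.2
ee_pos: [606.6, 75.9, 39.5]
orientation: [-0.0, 3.141, 0.0]
ft_force: [-0.1, 0.3, 0.1]
width: 29.5
grasp_force: 30.0
```

>>> {"fn": "arm_command", "kwargs": {
  "rows": [0, 0, 0, 0, 0, 0.006, -1, 0, 0, 0, 0, 0, 0.006, -1, 0, 0, 0, 0, 0, 0.006, -1]
}}

```text
t: 25.5
ee_pos: [606.6, 75.9, 39.5]
orientation: [-0.0, 3.141, 0.0]
ft_force: [-0.6, 0.3, 6.0]
width: 29.5
grasp_force: 30.0
```

>>> {"fn": "arm_command", "kwargs": {
  "rows": [0, 0, 0, 0, 0, 0, 0, 0, 0, 0, 0, 0, 0, 0.3, 0, 0, 0, 0, 0, 0, 1, 0, 0, 0, 0, 0, 0, 1, 0, 0, 0, 0, 0, 0, 1]
}}

```text
t: 26.0
ee_pos: [606.4, 75.9, 38.8]
orientation: [0.0, -3.141, 0.0]
ft_force: [0.0, -0.2, 0.0]
width: 66.1
grasp_force: 0.0
```

>>> {"fn": "arm_command", "kwargs": {
  "rows": [0, 0, 0, 0, 0, -0.1, 1, 0, 0, 0, 0, 0, -0.3, 1, 0, 0, 0, 0, 0, -0.55, 1, 0, 0, 0, 0, 0, -0.8, 1]
}}

```text
t: 26.4
ee_pos: [606.7, 75.9, 104.9]
orientation: [-0.0, 3.141, 0.0]
ft_force: [0.8, 0.2, 0.8]
width: 87.3
grasp_force: 0.0
```

>>> {"fn": "arm_command", "kwargs": {
  "rows": [0, 0, 0, 0, 0, -0.2, 1, 0, 0, 0, 0, 0, -0.33, 1]
}}

```text
t: 26.6
ee_pos: [607.3, 76.0, 131.8]
orientation: [-0.0, 3.139, 0.0]
ft_force: [-0.0, 0.5, 0.9]
width: 87.7
grasp_force: 0.0
```

>>> {"fn": "arm_command", "kwargs": {
  "rows": [0, 0, 0, 0.15, -0.26, 0, 1, 0, 0, 0, 0.32, -0.56, 0, 1, 0, 0, 0, 0.518, -0.897, 0, 1]
}}

```text
t: 26.9
ee_pos: [564.8, 3.8, 129.9]
orientation: [-0.002, 3.141, 0.0]
ft_force: [0.4, 0.2, -0.1]
width: 87.6
grasp_force: 0.0
```

>>> {"fn": "arm_command", "kwargs": {
  "rows": [0, 0, 0, 0.17, -0.3, 0, 1, 0, 0, 0, 0.34, -0.6, 0, 1, 0, 0, 0, 0.518, -0.897, 0, 1]
}}

```text
t: 27.2
ee_pos: [523.0, -68.5, 129.7]
orientation: [-0.0, 3.141, -0.0]
ft_force: [-0.1, 0.0, 0.1]
width: 87.7
grasp_force: 0.0
```

>>> {"fn": "arm_command", "kwargs": {
  "rows": [0, 0, 0, 0.17, -0.3, 0, 1, 0, 0, 0, 0.34, -0.6, 0, 1, 0, 0, 0, 0.518, -0.897, 0, 1]
}}

```text
t: 27.5
ee_pos: [481.6, -140.3, 129.7]
orientation: [-0.0, 3.141, -0.0]
ft_force: [0.3, -0.2, 0.1]
width: 88.0
grasp_force: 0.0
```

>>> {"fn": "arm_command", "kwargs": {
  "rows": [0, 0, 0, 0.17, -0.3, 0, 1, 0, 0, 0, 0.34, -0.6, 0, 1, 0, 0, 0, 0.518, -0.897, 0, 1, 0, 0, 0, 0.518, -0.897, 0, 1, 0, 0, 0, 0.518, -0.897, 0, 1]
}}

```text
t: 28.0
ee_pos: [440.7, -211.4, 129.6]
orientation: [0.002, 3.141, 0.0]
ft_force: [-0.5, -0.3, 0.1]
width: 87.7
grasp_force: 0.0
```

```bash
python3 s.py; python3 - <<'E'
from h import *
im,d=ctrl.get_image("scene");W=world("scene",d)
for x,y,h in[(596,-83,80),(630,226,65),(606,76,55),(441,-211,47)]:
    m=(abs(W[...,2]-h)<4)&(abs(W[...,0]-x)<40)&(abs(W[...,1]-y)<40)
    print(m.sum(),W[m].mean(0),cv2.minEnclosingCircle(W[m][:,:2].astype(np.float32)))
E
```

```text
t28.0 [ 440.7 -211.4  129.6] xt [-1.     0.002 -0.   ] yt [0.002 1.    0.   ] w87.7 g0.0 [-0.5 -0.3  0.1]
308 [597.5241665  -80.93773958  80.7833996 ] ((595.425048828125, -80.8592529296875), 26.523685455322266)
291 [632.77293052 227.00763777  65.86777369] ((631.90478515625, 226.05262756347656), 20.50226593017578)
132 [608.55211731  77.44676299  55.82030702] ((606.9766845703125, 76.42036437988281), 16.057140350341797)
38 [ 442.17862875 -208.96465445   47.35056883] ((440.6221618652344, -210.72804260253906), 10.45566177368164)
```

cap_30 is placed, with its top at z = 55.8. Last is cap_20.

>>> {"fn": "arm_command", "kwargs": {
  "rows": [0, 0, 0, 0, 0, 0.2, 1, 0, 0, 0, 0, 0, 0.45, 1, 0, 0, 0, 0, 0, 0.7, 1]
}}

```text
t: 28.35
ee_pos: [441.8, -210.3, 73.1]
orientation: [-0.003, 3.141, -0.001]
ft_force: [0.3, -0.3, -0.1]
width: 87.7
grasp_force: 0.0
```

>>> {"fn": "arm_command", "kwargs": {
  "rows": [0, 0, 0, 0, 0, 0.2, 1, 0, 0, 0, 0, 0, 0.38, 1, 0, 0, 0, 0, 0, 0.47, 1, 0, 0, 0, 0, 0, 0.47, 1]
}}

```text
t: 28.75
ee_pos: [440.7, -210.2, 35.0]
orientation: [0.002, -3.14, -0.001]
ft_force: [-0.3, 0.5, -0.0]
width: 87.9
grasp_force: 0.0
```

>>> {"fn": "arm_command", "kwargs": {
  "rows": [0, 0, 0, 0, 0, 0, 0, 0, 0, 0, 0, 0, 0, -0.3, 0, 0, 0, 0, 0, 0, -1, 0, 0, 0, 0, 0, 0, -1, 0, 0, 0, 0, 0, 0, -1]
}}

```text
t: 29.25
ee_pos: [440.9, -211.3, 36.1]
orientation: [0.0, 3.141, -0.0]
ft_force: [-0.8, 0.4, 0.0]
width: 51.3
grasp_force: 0.0
```

>>> {"fn": "arm_command", "kwargs": {
  "rows": [0, 0, 0, 0, 0, 0, -1, 0, 0, 0, 0, 0, 0, -1, 0, 0, 0, 0, 0, 0, -1, 0, 0, 0, 0, 0, 0, -1, 0, 0, 0, 0, 0, 0, -1]
}}

```text
t: 29.75
ee_pos: [440.7, -211.2, 35.7]
orientation: [0.0, -3.142, -0.0]
ft_force: [-0.4, 0.1, -0.4]
width: 19.3
grasp_force: 30.0
```

>>> {"fn": "arm_command", "kwargs": {
  "rows": [0, 0, 0, 0, 0, 0, -1, 0, 0, 0, 0, 0, 0, -1]
}}

```text
t: 29.95
ee_pos: [440.7, -211.2, 35.7]
orientation: [0.0, -3.142, -0.0]
ft_force: [0.7, -0.5, 0.0]
width: 19.4
grasp_force: 30.0
```

>>> {"fn": "arm_command", "kwargs": {
  "rows": [0, 0, 0, 0, 0, -0.05, -1, 0, 0, 0, 0, 0, -0.2, -1, 0, 0, 0, 0, 0, -0.4, -1, 0, 0, 0, 0, 0, -0.6, -1, 0, 0, 0, 0, 0, -0.7, -1]
}}

```text
t: 30.45
ee_pos: [441.5, -211.5, 93.7]
orientation: [-0.0, 3.139, -0.002]
ft_force: [-0.4, 0.1, 0.2]
width: 19.7
grasp_force: 30.0
```

>>> {"fn": "arm_command", "kwargs": {
  "rows": [0, 0, 0, -0.1, -0.02, 0, -1, 0, 0, 0, -0.25, -0.04, 0, -1, 0, 0, 0, -0.42, -0.07, 0, -1, 0, 0, 0, -0.6, -0.1, 0, -1, 0, 0, 0, -0.772, -0.133, 0, -1]
}}

```text
t: 30.95
ee_pos: [504.0, -221.9, 91.0]
orientation: [0.001, -3.141, -0.0]
ft_force: [0.4, 0.1, -1.0]
width: 19.6
grasp_force: 30.0
```

>>> {"fn": "arm_command", "kwargs": {
  "rows": [0, 0, 0, -0.2, -0.03, 0, -1, 0, 0, 0, -0.4, -0.07, 0, -1, 0, 0, 0, -0.6, -0.1, 0, -1, 0, 0, 0, -0.772, -0.133, 0, -1]
}}

```text
t: 31.35
ee_pos: [566.0, -232.5, 90.8]
orientation: [0.001, -3.141, -0.0]
ft_force: [-0.1, -0.2, -0.6]
width: 19.5
grasp_force: 30.0
```

>>> {"fn": "arm_command", "kwargs": {
  "rows": [0, 0, 0, -0.25, -0.04, 0, -1, 0, 0, 0, -0.5, -0.08, 0, -1, 0, 0, 0, -0.68, -0.12, 0, -1, 0, 0, 0, -0.772, -0.133, 0, -1, 0, 0, 0, -0.772, -0.133, 0, -1]
}}

```text
t: 31.85
ee_pos: [627.0, -243.0, 90.8]
orientation: [0.001, -3.141, -0.0]
ft_force: [0.4, 0.4, -0.5]
width: 19.3
grasp_force: 30.0
```

>>> {"fn": "arm_command", "kwargs": {
  "rows": [0, 0, 0, 0, 0, 0.15, -1, 0, 0, 0, 0, 0, 0.33, -1, 0, 0, 0, 0, 0, 0.5, -1, 0, 0, 0, 0, 0, 0.6, -1, 0, 0, 0, 0, 0, 0.6, -1]
}}

```text
t: 32.35
ee_pos: [624.6, -242.6, 41.6]
orientation: [-0.0, -3.138, -0.002]
ft_force: [0.5, -0.4, -0.3]
width: 19.5
grasp_force: 30.0
```

>>> {"fn": "arm_command", "kwargs": {
  "rows": [0, 0, 0, 0, 0, 0.02, -1, 0, 0, 0, 0, 0, 0.03, -1, 0, 0, 0, 0, 0, 0.03, -1, 0, 0, 0, 0, 0, 0.03, -1]
}}

```text
t: 32.75
ee_pos: [626.4, -243.2, 41.9]
orientation: [-0.0, 3.141, -0.0]
ft_force: [0.3, 0.2, -0.7]
width: 19.3
grasp_force: 30.0
```

>>> {"fn": "arm_command", "kwargs": {
  "rows": [0, 0, 0, 0, 0, 0.015, -1, 0, 0, 0, 0, 0, 0.03, -1, 0, 0, 0, 0, 0, 0.03, -1, 0, 0, 0, 0, 0, 0.03, -1]
}}

```text
t: 33.15
ee_pos: [626.0, -243.0, 38.9]
orientation: [0.0, -3.141, -0.0]
ft_force: [0.2, 0.3, -1.2]
width: 19.3
grasp_force: 30.0
```

>>> {"fn": "arm_command", "kwargs": {
  "rows": [0, 0, 0, 0, 0, 0.008, -1, 0, 0, 0, 0, 0, 0.008, -1, 0, 0, 0, 0, 0, 0.008, -1]
}}

```text
t: 33.45
ee_pos: [626.1, -243.1, 38.7]
orientation: [-0.0, 3.141, -0.0]
ft_force: [-1.8, 1.1, 5.4]
width: 19.6
grasp_force: 30.0
```

Contact felt. Now I release, rise, and check.

>>> {"fn": "arm_command", "kwargs": {
  "rows": [0, 0, 0, 0, 0, 0, -0.3, 0, 0, 0, 0, 0, 0, 0.2, 0, 0, 0, 0, 0, 0, 1, 0, 0, 0, 0, 0, 0, 1, 0, 0, 0, 0, 0, 0, 1]
}}

```text
t: 33.95
ee_pos: [626.0, -243.1, 38.1]
orientation: [0.0, -3.141, -0.0]
ft_force: [0.4, 0.8, 0.3]
width: 56.1
grasp_force: 0.0
```

>>> {"fn": "arm_command", "kwargs": {
  "rows": [0, 0, 0, 0, 0, -0.1, 1, 0, 0, 0, 0, 0, -0.3, 1, 0, 0, 0, 0, 0, -0.6, 1, 0, 0, 0, 0, 0, -0.95, 1]
}}

```text
t: 34.35
ee_pos: [625.8, -243.0, 115.8]
orientation: [0.0, -3.141, -0.0]
ft_force: [-0.4, 0.4, 1.0]
width: 86.3
grasp_force: 0.0
```

>>> {"fn": "arm_command", "kwargs": {
  "rows": [0, 0, 0, 0.25, 0, -0.2, 1, 0, 0, 0, 0.6, 0, -0.4, 1, 0, 0, 0, 0.95, 0, -0.5, 1, 0, 0, 0, 0.95, 0, -0.5, 1, 0, 0, 0, 0.95, 0, -0.5, 1]
}}

```text
t: 34.85
ee_pos: [550.6, -243.5, 156.0]
orientation: [0.001, 3.139, -0.002]
ft_force: [-0.4, 0.2, 0.3]
width: 88.0
grasp_force: 0.0
```

```bash
python3 s.py; python3 - <<'E'
from h import *
im,d=ctrl.get_image("scene");W=world("scene",d);cv2.imwrite("pics/s5.png",im[...,::-1])
for x,y,h in[(596,-83,80),(630,226,65),(606,76,55),(626,-243,50),(493.6,57.6,63),(513.3,-361.5,53)]:
    m=(abs(W[...,2]-h)<4)&(abs(W[...,0]-x)<30)&(abs(W[...,1]-y)<30)
    print(m.sum(),W[m].mean(0).round(1) if m.any() else "",cv2.minEnclosingCircle(W[m][:,:2].astype(np.float32)) if m.any() else "")
E
```

```text
t34.9 [ 550.6 -243.5  156. ] xt [-1.     0.    -0.002] yt [ 0.     1.    -0.001] w88.0 g0.0 [-0.4  0.2  0.3]
305 [597.3 -80.9  80.9] ((596.2715454101562, -81.37318420410156), 25.490036010742188)
293 [632.6 227.   65.6] ((632.0716552734375, 226.2464599609375), 20.424213409423828)
131 [608.6  77.6  55.8] ((607.4046630859375, 77.10552978515625), 15.67371654510498)
48 [ 627.4 -241.2   50.5] ((626.87744140625, -241.3636474609375), 10.588912010192871)
197 [495.5  59.4  63.2] ((494.2724914550781, 58.955318450927734), 21.098676681518555)
76 [ 515.3 -359.6   53.5] ((514.9832763671875, -361.003662109375), 15.79097843170166)
```

View pics/s5.png

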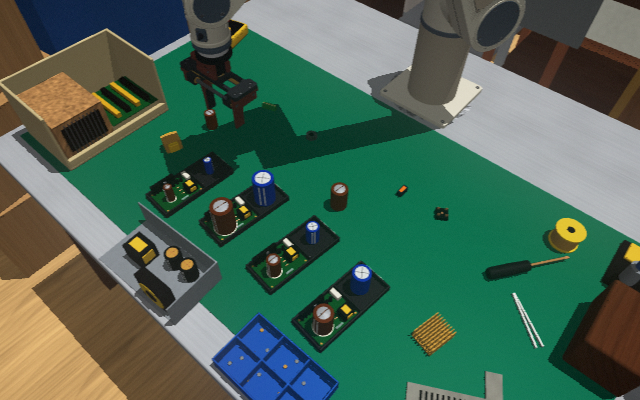

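All four blue cans stand upright in the trays of their own size, at pixels (208,165), (263,185), (312,232) and (362,277). The used cans have not moved and the gripper is clear.

```bash
python3 -c "
from workcell import ctrl;print(ctrl.close_job())"
```

```text
the job is handed in; nothing more can be done
None
```

I handed the job in at about 35 s; the final camera check showed all four new capacitors upright in their matching trays and both used ones where they started, but hand-in returned no verdict.

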